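# Find the fullest hairpin tin at the roller station

## Robot

A 6-joint arm with a two-finger parallel gripper is mounted at the origin on the work surface. World frame = base frame: x ahead of the robot, y to its left, z up, the work surface at z = 0. Lengths are in m, angles in rad, forces in N, time in s.
With the tool pointing down it reaches from about 0.35 to 0.975 m from the base axis. Payload 4.9 kg.
Tool frame: the origin (TCP) lies on the centre line of the jaws, within the pads' length; the fingertips stand manip.tip_reach ahead of it and the grasp point (between the pads) is the TCP (manip.tip_reach is the distance from the TCP to the fingertips, in m); z points along the fingers, y is the line along which they close (so a half turn about z gives the same grasp; the last joint's range is limited). The gripper opens to 85 mm and grips with 20 to 120 N. Pads are 22 mm wide; open, the fingers measure 114 mm over their backs; the gripper's body (76 mm by 85 mm) begins 54 mm behind the grasp point. The pads swing forward as they close: fully open they stand 13 mm farther back than shut.
Start: joints at [1.186, 0.053, 1.613, -0, 1.476, -0.119], TCP at [0.164, 0.603, 0.25] pointing down, gripper open.
Joint ranges: [-3.01, 3.01], [-1.01, 2.22], [0.06, 2.58], [-1.02, 4.17], [0.09, 2.62], [-3.14, 3.14]. Speed limits (rad/s): [2.57, 2.57, 3.14, 3.14, 3.14, 3.14].

## Interface

Orientations are given as a unit quaternion [w, x, y, z].
In Python, from plant import manip gives the robot as it stands. The module is installed in compiled form; this text tells all that it offers.
- The arm moves only by the tool move_arm, never from a script. Its argument "rows" is a list of rows, each a list of 7 numbers: the shift along the tool's x, y, z in cm, then the turn, a rotation vector about the tool's x, y, z in degrees, then the opening, from -1 (shut) to 1 (fully open). In form: [[tx, ty, tz, ax, ay, az, jaw], ...]. A call has 1 to 20 rows; each row shifts and turns the commanded pose from where the row before left it, along the tool's axes as they then stand; what a row does not reach is not made up. A row lasts 1/12 s, in which the tool goes at most 41.7 mm and 7.16 degrees, less where a joint would pass 70% of its speed; a pose out of reach is approached as far as the arm can. A call is refused whole if a number of a shift passes 4.17 or a number of a turn 7.16, either way. A call with a gripper value outside its range is refused whole. The fingers move at their own pace and stop on an object; the grip force is fixed at half the most. Time passes only in rows, so rows that do not move let the fingers close. It gives the time, the measured TCP pose, the force, the opening and the grip force at its end, in the units of the state.
- manip.state(): the state, without advancing time (a new reading comes with each control period).
- manip.grab_frame(name): name is "scene" or "top" or "wrist"; returns a dict with "img" (480x640x3 uint8, blue, green, red), "mtx" (3x3 intrinsics, pixels), "R" (3x3) and "t" (3): a world point X has camera coordinates R X + t. Camera axes: x right, y down, z forward; pixel columns grow to the right and rows downward; lengths in m; the calibration is good to about 2 mm. The wrist camera is an equidistant fisheye: a pixel r from the principal point sees the ray r / f radians off the axis. A picture is of the moment at which its call begins. There is no depth.
- manip.job_done(): hands the job in; it is judged then, once.
The state is a dict: "time": time; "joint_pos": joint angles; "joint_vel": joint speeds; "joint_efforts": joint torques, N m; "tool_pos": TCP position; "tool_rot": TCP orientation; "contact_force": force on the tool from outside, world axes, zero at the start; "ft_torque": the same for the moment, N m; "gripper_width": opening from 0.0 (shut) to 1.0 (fully open); "grasp_force": force on a finger pad.
Only numpy, scipy, OpenCV 4.12 (cv2) and the standard library are available. Lean on these libraries where they do the work, as an engineer would, in place of code of your own. Each camera call takes 0.05 s, during which the arm holds its last target. There are 200 camera calls.

## Task

The three closed hairpin tins on the salon trolley look the same, but one is much fuller than the others: lift each to feel its weight, stand the two lighter ones upright on the stainless refill tray, and finish holding the heaviest up in the gripper, upright and still, at least 15 cm above the worktop. The program ends while holding it: do not put it down or let go. Set tins down rather than dropping them, do not tip them, and leave the rollers, brush, comb, clip and spray bottle where they are.

Things in the scene. Friction and masses are not known exactly. Their poses are not given: they have to be found in the camera images.
- tin_a: one of three identical closed aluminium tins of steel hairpins, straight-sided, 56 mm in diameter, 68 mm tall, upright; origin at the centre of its underside, z up. All weigh under 0.55 kg and the fullest is at least 0.13 kg heavier than either other; which is which cannot be seen, changes with every start and has nothing to do with name or place. The packed pins can shift 2 to 4 mm inside
- tin_b: one of three identical closed aluminium tins of steel hairpins, straight-sided, 56 mm in diameter, 68 mm tall, upright; origin at the centre of its underside, z up. All weigh under 0.55 kg and the fullest is at least 0.13 kg heavier than either other; which is which cannot be seen, changes with every start and has nothing to do with name or place. The packed pins can shift 2 to 4 mm inside
- tin_c: one of three identical closed aluminium tins of steel hairpins, straight-sided, 56 mm in diameter, 68 mm tall, upright; origin at the centre of its underside, z up. All weigh under 0.55 kg and the fullest is at least 0.13 kg heavier than either other; which is which cannot be seen, changes with every start and has nothing to do with name or place. The packed pins can shift 2 to 4 mm inside
- refill_tray: shallow loose stainless tray, 280 mm along its own x by 170 mm along its own y, 0.6 kg, floor 3 mm thick, rim 19 mm tall over the worktop, walls 3 mm; origin under its middle at worktop level, z up. Empty at the start; long enough for three tins in a row along its x, 80 mm apart
- roller_wide: green hair roller standing on end, an open tube 34 mm in diameter, 62 mm tall; origin at the centre of its foot. Bystander, to be left where it is
- roller_slim: cream hair roller standing on end, 26 mm in diameter, 62 mm tall; origin at the centre of its foot. Bystander, to be left where it is
- round_brush: black round hair brush lying down, 210 mm long along its own x (handle to -x), 46 mm thick; origin on the worktop under the neck. Bystander, to be left where it is
- comb: black flat comb lying down, 180 x 34 mm, 4 mm thick, long along its own x; origin under its middle. Bystander, to be left where it is
- section_clip: aqua plastic sectioning clip lying down, about 110 x 16 mm, 26 mm tall, long along its own x; origin under its spring end third. Bystander, to be left where it is
- spray_bottle: dark water spray bottle standing, 68 mm in diameter, 190 mm tall; origin at the centre of its foot. Bystander, to be left where it is

How it is judged:
By the outcome, as a careful person would: the job done as asked, in the order asked, and still so for the second after the job is handed in, while the arm keeps its last pose, push and grip.
It also fails if it takes over 70 s, if anything falls off the work surface, if the arm or the gripper's body presses on something with over 40 N, if the wrist force passes 120 N, or if a joint passes its speed limit or range.

## Working session

There is one attempt and no reset: what is moved stays moved. The work goes in short steps, Python scripts to look and compute and a tool call to move; the robot and the scene stay as the last step left them, time stands still between calls to the robot, and variables do not carry over. Pictures are saved under pics/ and viewed, at most 10 in all, crops included, and the job is handed in when it is done.

Besides the shell and the picture viewer there is one more tool, called after "Emit:" in YAML: its name, and indented under it one key for each argument. move_arm: Moves the arm, as the interface text tells. Its arguments: {"type":"object","properties":{"rows":{"type":"array","items":{"type":"array","items":{"type":"number"}}}},"required":["rows"]}

```bash
mkdir -p pics; python3 - <<'E'
from plant import manip
import cv2,pickle
d={}
for n in("top","scene"):
    f=manip.grab_frame(n);d[n]=f;cv2.imwrite(f"pics/{n}0.png",f["img"])
    print(n,f["mtx"].round(1).tolist(),f["R"].round(3).tolist(),f["t"].round(3).tolist())
pickle.dump(d,open("f0.pkl","wb"))
print(manip.state(),manip.tip_reach)
E
```

```text
top [[443.5, 0.0, 322.6], [0.0, 443.5, 242.5], [0.0, 0.0, 1.0]] [[0.014, -1.0, 0.028], [-0.985, -0.019, -0.169], [0.17, -0.025, -0.985]] [0.056, 0.499, 0.853]
scene [[614.0, 0.0, 315.7], [0.0, 614.0, 244.1], [0.0, 0.0, 1.0]] [[-0.07, 0.997, -0.009], [0.519, 0.029, -0.854], [-0.852, -0.065, -0.52]] [-0.04, -0.211, 1.613]
{'time': 0.1, 'joint_pos': array([ 1.18601409e+00,  5.32820305e-02,  1.61418500e+00, -1.05682547e-05,
        1.47598695e+00, -1.18995366e-01]), 'joint_vel': array([ 7.27416258e-05, -1.38538002e-03, -1.05227618e-03,  1.24024782e-03,
        2.46249005e-03,  1.52979441e-03]), 'joint_efforts': array([ 9.20437060e-05, -3.94894624e+01, -3.71366680e+01, -9.41829262e-05,
        3.84327941e-03,  4.70478994e-05]), 'tool_pos': array([0.16396429, 0.60255258, 0.24917447]), 'tool_rot': array([-2.26858880e-04,  1.32502057e-01,  9.91182293e-01, -9.02606684e-04]), 'contact_force': array([ 0.02813133,  0.13388529, -0.86361055]), 'ft_torque': array([ 0.01119611,  0.01478715, -0.05366327]), 'grasp_force': 0.0, 'gripper_width': 1.0034890324829935} 0.019
```

View pics/top0.png

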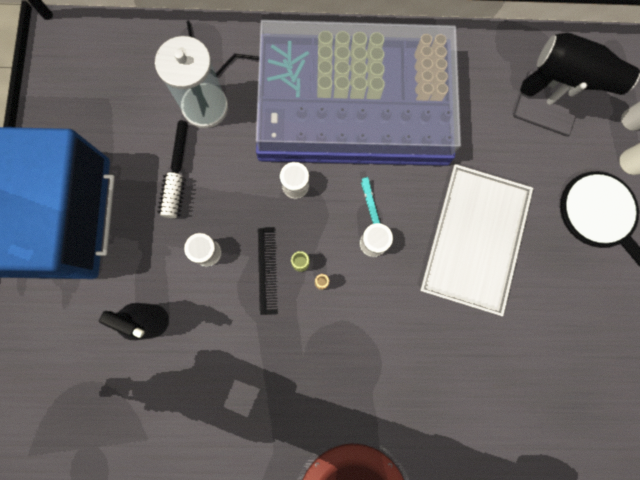

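View pics/scene0.png

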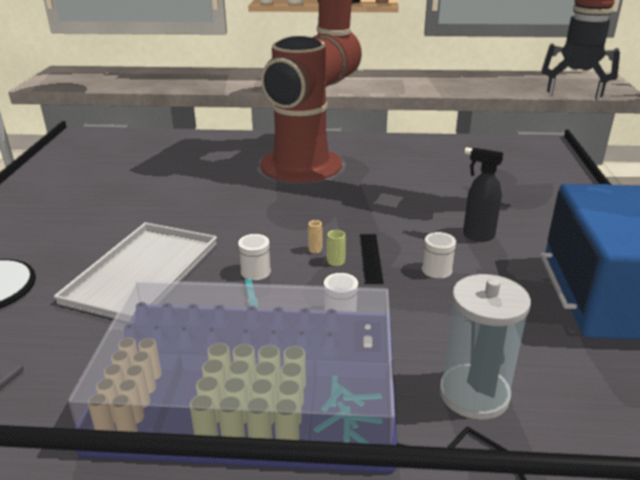

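The top view shows the tin lids at about (294,179), (202,249) and (376,239). The tray is centred near (477,240), with the clip just beside the third tin and the rollers at (300,261) and (322,282).

```bash
cat > h.py <<'E'
import numpy as np,cv2
def ray(f,uv,z):
    d=f["R"].T@np.linalg.inv(f["mtx"])@np.array([*uv,1.]);c=-f["R"].T@f["t"]
    return (c+d*(z-c[2])/d[2])[:2]
E
python3 - <<'E'
import pickle;from h import *
d=pickle.load(open("f0.pkl","rb"));f=d["top"];im=f["img"]
g=im.min(2);hsv=cv2.cvtColor(im,cv2.COLOR_BGR2HSV)
print("px",g[170:190:6,294],g[190:200,294])
for th in(150,190,215):
  m=((g>th)*255).astype(np.uint8)
  for c in cv2.findContours(m,0,2)[0]:
    a=cv2.contourArea(c)
    if 200<a<20000:
        (u,v),r=cv2.minEnclosingCircle(c)
        if 180<u<540 and v>150:
          R=cv2.minAreaRect(c); print(th,a,(round(u,1),round(v,1),round(r,1)),ray(f,(u,v),.068).round(3))
          if a>3000:
            P=np.array([ray(f,p,.019) for p in cv2.boxPoints(R)]);print("tray",P.round(3).tolist(),P.mean(0).round(3))
for n,lo,hi,z in(("green",(25,80,60),(40,255,255),.062),("cream",(8,80,100),(22,255,255),.062),("aqua",(80,100,80),(95,255,255),.013)):
  m=cv2.inRange(hsv,lo,hi)
  for c in cv2.findContours(m,0,2)[0]:
    if cv2.contourArea(c)>40:
      x,y,w,h=cv2.boundingRect(c);print(n,(x,y,w,h),ray(f,(x,y),z).round(3),ray(f,(x+w,y+h),z).round(3))
for p in((258,228),(276,313)):print("comb",ray(f,p,.004))
for p in((150,322),):print("bottle",ray(f,p,.1))
for p in((258,160),(460,150)):print("box",ray(f,p,.0),ray(f,p,.1))
cv2.imwrite("pics/c0.png",cv2.resize(im[150:330,170:410],None,fx=3.3,fy=3.3))
E
```

```text
px [234 233 235 249] [160 124 116 118 118 118 122 132 132 107]
150 673.0 (198.9, 247.5, 15.3) [0.479 0.305]
150 763.5 (376.0, 240.0, 17.7) [ 0.5  -0.04]
150 10963.5 (478.5, 240.0, 78.9) [ 0.504 -0.243]
tray [[0.4, -0.134], [0.679, -0.216], [0.633, -0.396], [0.357, -0.305]] [ 0.517 -0.263]
150 663.0 (294.5, 179.5, 17.8) [0.62  0.123]
190 626.0 (198.8, 247.6, 14.9) [0.479 0.305]
190 625.0 (377.1, 237.5, 14.6) [ 0.505 -0.042]
190 10750.0 (478.5, 240.0, 78.6) [ 0.504 -0.243]
tray [[0.401, -0.136], [0.678, -0.217], [0.633, -0.394], [0.358, -0.304]] [ 0.518 -0.263]
190 587.5 (293.8, 175.8, 14.2) [0.628 0.125]
215 603.5 (198.7, 247.5, 14.5) [0.479 0.305]
215 594.5 (377.3, 237.6, 14.3) [ 0.505 -0.042]
215 10625.0 (478.5, 240.0, 78.3) [ 0.504 -0.243]
tray [[0.4, -0.136], [0.677, -0.218], [0.632, -0.393], [0.359, -0.303]] [ 0.517 -0.263]
215 559.5 (293.8, 175.5, 14.0) [0.628 0.125]
green (292, 252, 17, 19) [0.474 0.125] [0.438 0.091]
cream (315, 274, 15, 16) [0.432 0.079] [0.401 0.049]
aqua (361, 177, 19, 46) [ 0.647 -0.016] [ 0.547 -0.057]
comb [0.53274582 0.20004336]
comb [0.35657211 0.15660245]
bottle [0.33614162 0.3759608 ]
box [0.68418305 0.20636696] [0.64756517 0.1934217 ]
box [ 0.71819361 -0.23737409] [ 0.67789001 -0.20223109]
```

View pics/c0.png

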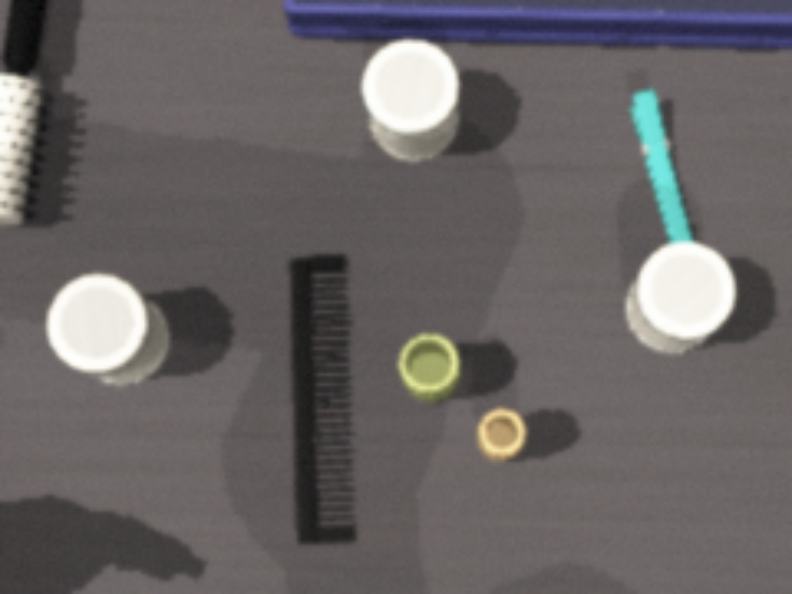

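The crop shows clear space beside each tin for fingers closing along y. The clip lies on the far (+x) side of the third tin, and the box is behind the second. I'll carry every tin to the tray, whose row direction matches the current yaw, and weigh each one on the way.

```bash
cat >> h.py <<'E'
from scipy.spatial.transform import Rotation as Ro
def rel(s,*P):
    w,x,y,z=s["tool_rot"];R=Ro.from_quat([x,y,z,w]);p=s["tool_pos"]
    print("t",round(s["time"],2),"pos",p.round(4),"yaw(y axis)",round(float(np.degrees(np.arctan2(*R.apply([0,1,0])[1::-1]))),2),"w",round(s["gripper_width"],3),"gf",round(s["grasp_force"],1))
    for q in P: q=np.array(q);print("cm to",q,(100*R.inv().apply(q-p)).round(2));p=q
def weigh(m,n=8):
    F=[]
    for _ in range(n): m.grab_frame("wrist");F.append(m.state()["contact_force"])
    print("F",np.mean(F,0).round(2),"sd",np.std(F,0).round(2))
E

```

Emit:
move_arm:
  rows:
    - [0, 0, -2, 0, 0, 0, 1]
    - [-1.5, -0.8, -2, 0, 0, 0, 1]
    - [-2.9, -1.55, 0, 0, 0, 0, 1]
    - [-2.9, -1.55, 0, 0, 0, 0, 1]
    - [-2.9, -1.55, 0, 0, 0, 0, 1]
    - [-2.9, -1.55, 0, 0, 0, 0, 1]
    - [-2.9, -1.55, 0, 0, 0, 0, 1]
    - [-2.9, -1.55, 0, 0, 0, 0, 1]
    - [-2.9, -1.55, 0, 0, 0, 0, 1]
    - [-2.9, -1.55, 0, 0, 0, 0, 1]
    - [-2.9, -1.55, 0, 0, 0, 0, 1]
    - [-2.9, -1.55, 0, 0, 0, 0, 1]
    - [-2.9, -1.55, 0, 0, 0, 0, 1]
    - [-2.9, -1.55, 0, 0, 0, 0, 1]
    - [-1.7, -0.9, 0, 0, 0, 0, 1]
    - [-0.2, -0.2, 0, 0, 0, 0, 1]
    - [0, 0, 0, 0, 0, 0, 1]
    - [0, 0, 0, 0, 0, 0, 1]
    - [0, 0, 0, 0, 0, 0, 1]

```text
time: 1.68
tool_pos: [0.478, 0.3057, 0.2901]
tool_rot: [-0.0, 0.132, 0.991, 0.0]
contact_force: [-0.3, -0.0, 0.2]
gripper_width: 1.001
grasp_force: 0.0
```

```bash
python3 - <<'E'
from plant import manip;from h import *;import pickle
weigh(manip)
f=pickle.load(open("f0.pkl","rb"))["scene"];im=f["img"];g=im.min(2)
m=((g>150)*255).astype(np.uint8);m[:, :]=np.where((np.arange(480)[:,None]>225)&(np.arange(480)[:,None]<300)&(np.arange(640)[None]>225),m,0)
for c in cv2.findContours(m,0,2)[0]:
    x,y,w,h=cv2.boundingRect(c)
    if w>20: # rim: widest near top; lid centre ~ middle of top ellipse (ellipse height ~ w*0.52)
        print((x,y,w,h),ray(f,(x+w/2,y+.27*w),.068).round(3))
rel(manip.state(),(.479,.305,.045),(.479,.305,.2))
E
```

```text
F [0.01 0.23 0.  ] sd [0.46 0.31 0.56]
(454, 274, 76, 26) [0.654 0.374]
(324, 273, 34, 27) [0.633 0.128]
(238, 234, 32, 45) [ 0.514 -0.038]
(425, 232, 31, 20) [0.487 0.308]
t 2.08 pos [0.4787 0.3052 0.2904] yaw(y axis) 74.8 w 1.001 gf 0.0
cm to [0.479 0.305 0.045] [-4.000e-02 -1.000e-02  2.454e+01]
cm to [0.479 0.305 0.2  ] [ -0.    0.  -15.5]
```

Emit:
move_arm:
  rows:
    - [-0.2, 0, 2, 0, 0, 0, 1]
    - [0, 0, 3.5, 0, 0, 0, 1]
    - [0, 0, 3.5, 0, 0, 0, 1]
    - [0, 0, 3.5, 0, 0, 0, 1]
    - [0, 0, 3.5, 0, 0, 0, 1]
    - [0, 0, 3, 0, 0, 0, 1]
    - [0, 0, 2.5, 0, 0, 0, 1]
    - [0, 0, 2, 0, 0, 0, 1]
    - [0, 0, 1, 0, 0, 0, 1]
    - [0, 0, 0, 0, 0, 0, 1]
    - [0, 0, 0, 0, 0, 0, 0.2]
    - [0, 0, 0, 0, 0, 0, -1]
    - [0, 0, 0, 0, 0, 0, -1]
    - [0, 0, 0, 0, 0, 0, -1]
    - [0, 0, 0, 0, 0, 0, -1]
    - [0, 0, 0, 0, 0, 0, -1]
    - [0, 0, 0, 0, 0, 0, -1]

```text
time: 3.5
tool_pos: [0.4828, 0.3055, 0.048]
tool_rot: [0.002, 0.133, 0.991, 0.002]
contact_force: [0.9, 1.4, 6.9]
gripper_width: 0.647
grasp_force: 64.9
```

Emit:
move_arm:
  rows:
    - [0, 0, -0.5, 0, 0, 0, -1]
    - [0, 0, -1, 0, 0, 0, -1]
    - [0, 0, -2, 0, 0, 0, -1]
    - [0, 0, -3, 0, 0, 0, -1]
    - [0, 0, -3, 0, 0, 0, -1]
    - [0, 0, -3, 0, 0, 0, -1]
    - [0, 0, -2, 0, 0, 0, -1]
    - [0, 0, -1, 0, 0, 0, -1]
    - [0, 0, 0, 0, 0, 0, -1]
    - [0, 0, 0, 0, 0, 0, -1]
    - [0, 0, 0, 0, 0, 0, -1]

```text
time: 4.42
tool_pos: [0.4794, 0.3037, 0.1976]
tool_rot: [-0.002, 0.133, 0.991, -0.001]
contact_force: [-1.0, -0.3, -4.6]
gripper_width: 0.645
grasp_force: 64.7
```

```bash
python3 - <<'E'
from plant import manip;from h import *;import pickle
weigh(manip,10);s=manip.state()
im=manip.grab_frame("wrist")["img"];cv2.imwrite("pics/w1.png",im)
f=pickle.load(open("f0.pkl","rb"))["top"]
m=((f["img"].min(2)>150)*255).astype(np.uint8)
c=max((c for c in cv2.findContours(m[160:330,410:550],0,2,offset=(410,160))[0]),key=cv2.contourArea)
q=cv2.approxPolyDP(c,12,True)[:,0]
P=np.array([ray(f,p,.019) for p in q]);C=P.mean(0);print(P.round(3).tolist(),C)
e=[P[(i+1)%4]-P[i] for i in range(4)];print([(np.linalg.norm(v).round(3),np.degrees(np.arctan2(v[1],v[0])).round(1)) for v in e])
L=max(e,key=np.linalg.norm);L=L/np.linalg.norm(L);L*=np.sign(L[0])
S=[C-.08*L,C,C+.08*L];print("slots",np.round(S,3).tolist())
for q in S: rel(s,(*q,.2))
E
```

```text
F [-0.21 -0.19 -4.56] sd [0.4  0.39 0.62]
[[0.676, -0.216], [0.407, -0.137], [0.359, -0.305], [0.629, -0.383]] [ 0.51776001 -0.26031019]
[(np.float64(0.281), np.float64(163.5)), (np.float64(0.175), np.float64(-105.9)), (np.float64(0.281), np.float64(-16.1)), (np.float64(0.173), np.float64(74.1))]
slots [[0.441, -0.238], [0.518, -0.26], [0.594, -0.283]]
t 4.92 pos [0.4808 0.3044 0.2002] yaw(y axis) 74.77 w 0.638 gf 64.7
cm to [ 0.44106133 -0.23756569  0.2       ] [-1.040e+01 -5.333e+01  3.000e-02]
t 4.92 pos [0.4808 0.3044 0.2002] yaw(y axis) 74.77 w 0.638 gf 64.7
cm to [ 0.51776001 -0.26031019  0.2       ] [-1.840e+01 -5.351e+01  3.000e-02]
t 4.92 pos [0.4808 0.3044 0.2002] yaw(y axis) 74.77 w 0.638 gf 64.7
cm to [ 0.59445869 -0.28305469  0.2       ] [-2.639e+01 -5.369e+01  2.000e-02]
```

View pics/w1.png

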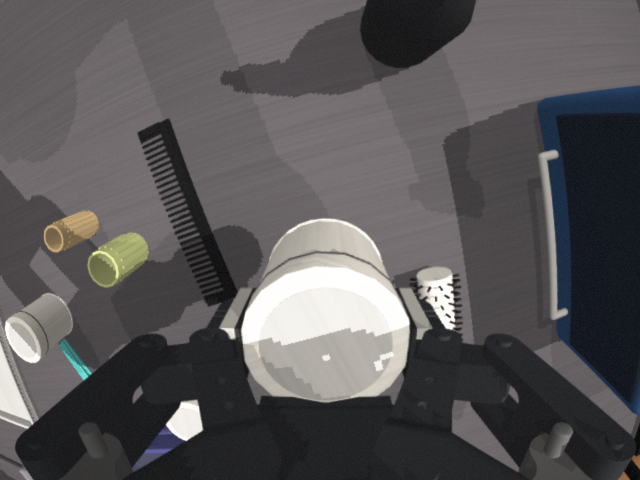

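Wrist view: the tin sits centred and upright in the jaws at (325,320), clear of the comb and brush. It weighs 4.56 N (0.465 kg). Any tin 0.13 kg heavier would pass 0.55 kg, so this one should be the heaviest. I'll set it back, tray the other two while weighing them, then come back for it.

Emit:
move_arm:
  rows:
    - [0, 0, 2, 0, 0, 0, -1]
    - [0, 0, 3, 0, 0, 0, -1]
    - [0, 0, 3, 0, 0, 0, -1]
    - [0, 0, 3, 0, 0, 0, -1]
    - [0, 0, 2, 0, 0, 0, -1]
    - [0, 0, 1, 0, 0, 0, -1]
    - [0, 0, 0.6, 0, 0, 0, -1]
    - [0, 0, 0.4, 0, 0, 0, -1]
    - [0, 0, 0.2, 0, 0, 0, -1]
    - [0, 0, 0.1, 0, 0, 0, -1]
    - [0, 0, 0, 0, 0, 0, -1]
    - [0, 0, 0, 0, 0, 0, -1]

```text
time: 5.97
tool_pos: [0.4816, 0.3048, 0.0486]
tool_rot: [0.001, 0.132, 0.991, 0.001]
contact_force: [0.4, -0.6, -5.0]
gripper_width: 0.638
grasp_force: 64.7
```

Emit:
move_arm:
  rows:
    - [0, 0, 0.1, 0, 0, 0, -1]
    - [0, 0, 0.1, 0, 0, 0, -1]
    - [0, 0, 0, 0, 0, 0, -1]

```text
time: 6.22
tool_pos: [0.4818, 0.3048, 0.048]
tool_rot: [0.001, 0.132, 0.991, 0.0]
contact_force: [-4.9, -2.7, 8.0]
gripper_width: 0.644
grasp_force: 65.9
```

Emit:
move_arm:
  rows:
    - [0, 0, 0, 0, 0, 0, 0.5]
    - [0, 0, 0, 0, 0, 0, 1]
    - [0, 0, 0, 0, 0, 0, 1]
    - [0, 0, 0, 0, 0, 0, 1]
    - [0, 0, -1, 0, 0, 0, 1]
    - [0, 0, -2.5, 0, 0, 0, 1]
    - [0, 0, -3.5, 0, 0, 0, 1]
    - [0, 0, -3.5, 0, 0, -5.1, 1]
    - [0, 0, -3, 0, 0, -5.1, 1]
    - [0, 0, -2, 0, 0, -5.0, 1]
    - [-2.3, -2.8, 0, 0, 0, 0, 1]
    - [-2.3, -2.8, 0, 0, 0, 0, 1]
    - [-2.3, -2.8, 0, 0, 0, 0, 1]
    - [-2.3, -2.8, 0, 0, 0, 0, 1]
    - [-2.3, -2.8, 0, 0, 0, 0, 1]
    - [-2.0, -2.4, 0, 0, 0, 0, 1]
    - [-1.4, -1.6, 0, 0, 0, 0, 1]
    - [0, 0, 0, 0, 0, 0, 1]
    - [0, 0, 0, 0, 0, 0, 1]

```text
time: 7.8
tool_pos: [0.6302, 0.1234, 0.2007]
tool_rot: [0.0, 0.001, 1.0, 0.0]
contact_force: [-0.0, 0.5, 0.7]
gripper_width: 1.003
grasp_force: 0.0
```

```bash
python3 - <<'E'
from plant import manip;from h import *
im=manip.grab_frame("wrist")["img"];cv2.imwrite("pics/w2.png",im)
rel(manip.state(),(.630,.125,.045))
E
```

```text
t 7.85 pos [0.6296 0.1244 0.2006] yaw(y axis) 89.94 w 1.003 gf 0.0
cm to [0.63  0.125 0.045] [-0.04  0.06 15.56]
```

View pics/w2.png

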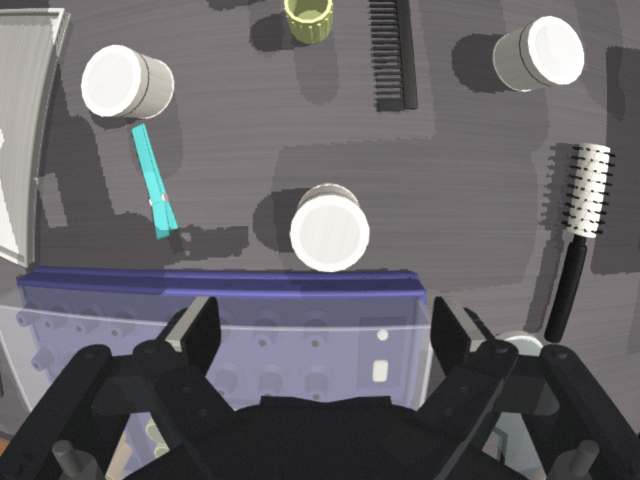

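The wrist view shows tin B at (330,230), with the box edge behind it at row 275. All three tins are upright and the clip is clear at (155,180). Descending.

Emit:
move_arm:
  rows:
    - [0.1, 0, 2, 0, 0, 0, 1]
    - [0, 0, 3, 0, 0, 0, 1]
    - [0, 0, 3, 0, 0, 0, 1]
    - [0, 0, 3, 0, 0, 0, 1]
    - [0, 0, 2, 0, 0, 0, 1]
    - [0, 0, 1.5, 0, 0, 0, 1]
    - [0, 0, 0.7, 0, 0, 0, 1]
    - [0, 0, 0, 0, 0, 0, 1]
    - [0, 0, 0, 0, 0, 0, 0.2]
    - [0, 0, 0, 0, 0, 0, -1]
    - [0, 0, 0, 0, 0, 0, -1]
    - [0, 0, 0, 0, 0, 0, -1]
    - [0, 0, 0, 0, 0, 0, -1]
    - [0, 0, 0, 0, 0, 0, -1]
    - [0, 0, 0, 0, 0, 0, -1]

```text
time: 9.1
tool_pos: [0.6306, 0.1248, 0.051]
tool_rot: [0.002, 0.0, 1.0, 0.001]
contact_force: [0.1, 2.2, 7.1]
gripper_width: 0.634
grasp_force: 64.0
```

Emit:
move_arm:
  rows:
    - [0, 0, -0.5, 0, 0, 0, -1]
    - [0, 0, -1, 0, 0, 0, -1]
    - [0, 0, -2, 0, 0, 0, -1]
    - [0, 0, -3, 0, 0, 0, -1]
    - [0, 0, -3, 0, 0, 0, -1]
    - [0, 0, -3, 0, 0, 0, -1]
    - [0, 0, -2, 0, 0, 3, -1]
    - [0, 0, -0.5, 0, 0, 5, -1]
    - [0, 0, 0, 0, 0, 5, -1]
    - [0, 0, 0, 0, 0, 3, -1]
    - [0, 0, 0, 0, 0, 0, -1]
    - [0, 0, 0, 0, 0, 0, -1]
    - [0, 0, 0, 0, 0, 0, -1]

```text
time: 10.18
tool_pos: [0.6284, 0.1241, 0.1979]
tool_rot: [-0.0, 0.139, 0.99, -0.0]
contact_force: [0.6, 0.3, -2.6]
gripper_width: 0.636
grasp_force: 63.9
```

```bash
python3 - <<'E'
from plant import manip;from h import *
weigh(manip,10)
rel(manip.state(),(.590,-.282,.2))
E
```

```text
F [ 0.19 -0.27 -2.2 ] sd [0.61 0.4  0.5 ]
t 10.68 pos [0.6288 0.1243 0.1983] yaw(y axis) 73.98 w 0.634 gf 63.9
cm to [ 0.59  -0.282  0.2  ] [ -7.49 -40.12  -0.17]
```

Emit:
move_arm:
  rows:
    - [-0.3, -1.5, 0, 0, 0, 0, -1]
    - [-0.6, -3.3, 0, 0, 0, 0, -1]
    - [-0.6, -3.3, 0, 0, 0, 0, -1]
    - [-0.6, -3.3, 0, 0, 0, 0, -1]
    - [-0.6, -3.3, 0, 0, 0, 0, -1]
    - [-0.6, -3.3, 0, 0, 0, 0, -1]
    - [-0.6, -3.3, 0, 0, 0, 0, -1]
    - [-0.6, -3.3, 0, 0, 0, 0, -1]
    - [-0.6, -3.3, 0, 0, 0, 0, -1]
    - [-0.6, -3.3, 0, 0, 0, 0, -1]
    - [-0.6, -3.3, 0, 0, 0, 0, -1]
    - [-0.6, -3.0, 0, 0, 0, 0, -1]
    - [-0.6, -2, 0, 0, 0, 0, -1]
    - [0, -0.6, 0, 0, 0, 0, -1]
    - [0, 0, 1.5, 0, 0, 0, -1]
    - [0, 0, 3, 0, 0, 0, -1]
    - [0, 0, 3, 0, 0, 0, -1]
    - [0, 0, 2, 0, 0, 0, -1]
    - [0, 0, 1, 0, 0, 0, -1]
    - [0, 0, 0, 0, 0, 0, -1]

```text
time: 12.35
tool_pos: [0.5878, -0.2793, 0.0886]
tool_rot: [-0.004, 0.139, 0.99, 0.002]
contact_force: [-0.8, -0.3, -3.5]
gripper_width: 0.636
grasp_force: 64.2
```

```bash
python3 - <<'E'
from plant import manip;from h import *
f=manip.grab_frame("top");cv2.imwrite("pics/t2.png",f["img"][120:360,160:560])
rel(manip.state(),(.590,-.282,.054))
E
```

```text
t 12.4 pos [ 0.5892 -0.2803  0.0914] yaw(y axis) 74.03 w 0.64 gf 64.1
cm to [ 0.59  -0.282  0.054] [-0.13 -0.15  3.74]
```

View pics/t2.png

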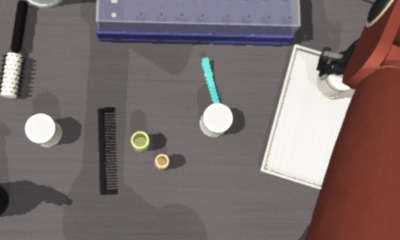

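The top crop shows tin B held over the far end of the tray at (337,85), with everything else where it was. Lowering gently.

Emit:
move_arm:
  rows:
    - [0, 0, 1.2, 0, 0, 0, -1]
    - [0, 0, 1, 0, 0, 0, -1]
    - [0, 0, 0.6, 0, 0, 0, -1]
    - [0, 0, 0.4, 0, 0, 0, -1]
    - [0, 0, 0.2, 0, 0, 0, -1]
    - [0, 0, 0.1, 0, 0, 0, -1]
    - [0, 0, 0, 0, 0, 0, -1]
    - [0, 0, 0, 0, 0, 0, -1]

```text
time: 13.07
tool_pos: [0.5904, -0.282, 0.0588]
tool_rot: [0.0, 0.139, 0.99, -0.0]
contact_force: [0.3, 0.1, -2.0]
gripper_width: 0.635
grasp_force: 64.3
```

Emit:
move_arm:
  rows:
    - [0, 0, 0.15, 0, 0, 0, -1]
    - [0, 0, 0.15, 0, 0, 0, -1]
    - [0, 0, 0.1, 0, 0, 0, -1]
    - [0, 0, 0, 0, 0, 0, -1]

```text
time: 13.4
tool_pos: [0.59, -0.2818, 0.0541]
tool_rot: [-0.0, 0.139, 0.99, 0.0]
contact_force: [-0.2, 0.8, -2.6]
gripper_width: 0.637
grasp_force: 64.3
```

Emit:
move_arm:
  rows:
    - [0, 0, 0.1, 0, 0, 0, -1]
    - [0, 0, 0.1, 0, 0, 0, -1]
    - [0, 0, 0, 0, 0, 0, -1]

```text
time: 13.65
tool_pos: [0.5903, -0.2819, 0.054]
tool_rot: [-0.0, 0.139, 0.99, 0.0]
contact_force: [-4.1, 2.5, 5.6]
gripper_width: 0.637
grasp_force: 64.9
```

Emit:
move_arm:
  rows:
    - [0, 0, 0, 0, 0, 0, 0.5]
    - [0, 0, 0, 0, 0, 0, 1]
    - [0, 0, 0, 0, 0, 0, 1]
    - [0, 0, 0, 0, 0, 0, 1]
    - [0, 0, -1, 0, 0, 0, 1]
    - [0, 0, -2.5, 0, 0, 0, 1]
    - [0, 0, -3.5, 0, 0, 0, 1]
    - [0, 0, -3.5, 0, 0, 0, 1]
    - [0, 0, -3, 0, 0, 0, 1]
    - [1, 1.4, -1.3, 0, 0, 0, 1]
    - [2, 2.8, 0, 0, 0, 0, 1]
    - [2, 2.8, 0, 0, 0, 0, 1]
    - [2, 2.8, 0, 0, 0, 0, 1]
    - [2, 2.8, 0, 0, 0, 0, 1]
    - [2, 2.8, 0, 0, 0, 0, 1]
    - [1.8, 2.6, 0, 0, 0, 0, 1]
    - [1.3, 2, 0, 0, 0, 0, 1]
    - [0.5, 0.9, 0, 0, 0, 0, 1]
    - [0, 0, 0, 0, 0, 0, 1]
    - [0, 0, 0, 0, 0, 0, 1]

```text
time: 15.32
tool_pos: [0.5079, -0.0409, 0.201]
tool_rot: [0.001, 0.139, 0.99, -0.0]
contact_force: [-0.4, -0.4, 0.1]
gripper_width: 0.996
grasp_force: 0.0
```

```bash
python3 - <<'E'
from plant import manip;from h import *
im=manip.grab_frame("wrist")["img"];cv2.imwrite("pics/w3.png",im)
weigh(manip,6)
rel(manip.state(),(.507,-.041,.047))
E
```

```text
F [-0.14 -0.07  0.01] sd [0.62 0.39 0.48]
t 15.67 pos [ 0.5077 -0.0414  0.2002] yaw(y axis) 73.9 w 1.002 gf 0.0
cm to [ 0.507 -0.041  0.047] [ 0.07  0.03 15.32]
```

View pics/w3.png

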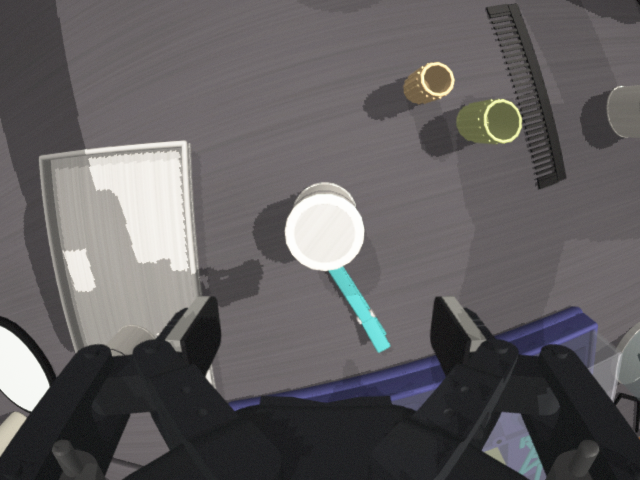

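The wrist view shows tin C centred at (325,230), with the clip running away from it between the fingers. Grasping it.

Emit:
move_arm:
  rows:
    - [0, 0, 2, 0, 0, 0, 1]
    - [0, 0, 3, 0, 0, 0, 1]
    - [0, 0, 3, 0, 0, 0, 1]
    - [0, 0, 3, 0, 0, 0, 1]
    - [0, 0, 2, 0, 0, 0, 1]
    - [0, 0, 1.5, 0, 0, 0, 1]
    - [0, 0, 0.6, 0, 0, 0, 1]
    - [0, 0, 0, 0, 0, 0, 1]
    - [0, 0, 0, 0, 0, 0, 0.2]
    - [0, 0, 0, 0, 0, 0, -1]
    - [0, 0, 0, 0, 0, 0, -1]
    - [0, 0, 0, 0, 0, 0, -1]
    - [0, 0, 0, 0, 0, 0, -1]
    - [0, 0, 0, 0, 0, 0, -1]
    - [0, 0, 0, 0, 0, 0, -1]

```text
time: 16.92
tool_pos: [0.5093, -0.0411, 0.0516]
tool_rot: [0.002, 0.139, 0.99, -0.0]
contact_force: [0.1, -0.2, 6.8]
gripper_width: 0.645
grasp_force: 64.1
```

Emit:
move_arm:
  rows:
    - [0, 0, -0.5, 0, 0, 0, -1]
    - [0, 0, -1, 0, 0, 0, -1]
    - [0, 0, -2, 0, 0, 0, -1]
    - [0, 0, -3, 0, 0, 0, -1]
    - [0, 0, -3, 0, 0, 0, -1]
    - [0, 0, -3, 0, 0, 0, -1]
    - [0, 0, -2, 0, 0, 0, -1]
    - [0, 0, -0.5, 0, 0, 0, -1]
    - [0, 0, 0, 0, 0, 0, -1]
    - [0, 0, 0, 0, 0, 0, -1]
    - [0, 0, 0, 0, 0, 0, -1]

```text
time: 17.83
tool_pos: [0.5061, -0.0403, 0.1969]
tool_rot: [-0.002, 0.139, 0.99, 0.0]
contact_force: [-1.1, -0.3, -1.4]
gripper_width: 0.646
grasp_force: 63.7
```

```bash
python3 - <<'E'
from plant import manip;from h import *
weigh(manip,10)
rel(manip.state(),(.443,-.238,.2))
E
```

```text
F [ 0.11 -0.03 -1.56] sd [0.52 0.41 0.37]
t 18.33 pos [ 0.5075 -0.0407  0.1992] yaw(y axis) 73.97 w 0.646 gf 63.7
cm to [ 0.443 -0.238  0.2  ] [  0.75 -20.75  -0.08]
```

C weighs 1.6 N, so A is the heaviest. Placing C at the near end of the tray.

Emit:
move_arm:
  rows:
    - [0.1, -1.5, 0, 0, 0, 0, -1]
    - [0.1, -3, 0, 0, 0, 0, -1]
    - [0.1, -3.2, 0, 0, 0, 0, -1]
    - [0.1, -3.2, 0, 0, 0, 0, -1]
    - [0.1, -3.2, 0, 0, 0, 0, -1]
    - [0.1, -3, 0, 0, 0, 0, -1]
    - [0.1, -2.3, 0, 0, 0, 0, -1]
    - [0.1, -1.3, 0, 0, 0, 0, -1]
    - [0, 0, 1.5, 0, 0, 0, -1]
    - [0, 0, 3, 0, 0, 0, -1]
    - [0, 0, 3, 0, 0, 0, -1]
    - [0, 0, 2.8, 0, 0, 0, -1]
    - [0, 0, 2, 0, 0, 0, -1]
    - [0, 0, 1, 0, 0, 0, -1]
    - [0, 0, 0.5, 0, 0, 0, -1]
    - [0, 0, 0.3, 0, 0, 0, -1]
    - [0, 0, 0, 0, 0, 0, -1]
    - [0, 0, 0, 0, 0, 0, -1]

```text
time: 19.83
tool_pos: [0.4437, -0.2381, 0.0599]
tool_rot: [0.001, 0.139, 0.99, -0.001]
contact_force: [-0.2, 0.0, -0.6]
gripper_width: 0.645
grasp_force: 64.0
```

Emit:
move_arm:
  rows:
    - [0, 0, 0.1, 0, 0, 0, -1]
    - [0, 0, 0.1, 0, 0, 0, -1]
    - [0, 0, 0, 0, 0, 0, -1]

```text
time: 20.08
tool_pos: [0.443, -0.2376, 0.0569]
tool_rot: [0.0, 0.139, 0.99, -0.0]
contact_force: [0.5, -0.3, -1.6]
gripper_width: 0.648
grasp_force: 64.0
```

Emit:
move_arm:
  rows:
    - [0, 0, 0.1, 0, 0, 0, -1]
    - [0, 0, 0.1, 0, 0, 0, -1]
    - [0, 0, 0, 0, 0, 0, -1]

```text
time: 20.33
tool_pos: [0.4428, -0.2375, 0.0546]
tool_rot: [0.0, 0.139, 0.99, -0.0]
contact_force: [-0.0, 1.0, 0.7]
gripper_width: 0.646
grasp_force: 64.2
```

Emit:
move_arm:
  rows:
    - [0, 0, 0.1, 0, 0, 0, -1]
    - [0, 0, 0, 0, 0, 0, -1]

```text
time: 20.5
tool_pos: [0.4429, -0.2376, 0.0546]
tool_rot: [-0.0, 0.139, 0.99, 0.0]
contact_force: [-4.1, 2.9, 8.6]
gripper_width: 0.646
grasp_force: 64.9
```

Emit:
move_arm:
  rows:
    - [0, 0, 0, 0, 0, 0, 0.5]
    - [0, 0, 0, 0, 0, 0, 1]
    - [0, 0, 0, 0, 0, 0, 1]
    - [0, 0, 0, 0, 0, 0, 1]
    - [0, 0, -1, 0, 0, 0, 1]
    - [0, 0, -2.5, 0, 0, 0, 1]
    - [0, 0, -3.5, 0, 0, 0, 1]
    - [0, 0, -3.5, 0, 0, 0, 1]
    - [0, 0, -2.5, 0, 0, 0, 1]
    - [0.4, 2, -1.5, 0, 0, 0, 1]
    - [0.7, 3.3, 0, 0, 0, 0, 1]
    - [0.7, 3.3, 0, 0, 0, 0, 1]
    - [0.7, 3.3, 0, 0, 0, 0, 1]
    - [0.7, 3.3, 0, 0, 0, 0, 1]
    - [0.7, 3.3, 0, 0, 0, 0, 1]
    - [0.7, 3.3, 0, 0, 0, 0, 1]
    - [0.7, 3.3, 0, 0, 0, 0, 1]
    - [0.7, 3.3, 0, 0, 0, 0, 1]
    - [0.7, 3.3, 0, 0, 0, 0, 1]
    - [0.7, 3.3, 0, 0, 0, 0, 1]

```text
time: 22.17
tool_pos: [0.468, 0.1212, 0.1992]
tool_rot: [0.001, 0.139, 0.99, 0.0]
contact_force: [1.4, -0.2, 0.4]
gripper_width: 1.002
grasp_force: 0.0
```

Emit:
move_arm:
  rows:
    - [0.7, 3.3, 0, 0, 0, 0, 1]
    - [0.7, 3.3, 0, 0, 0, 0, 1]
    - [0.7, 3.3, 0, 0, 0, 0, 1]
    - [0.7, 3.3, 0, 0, 0, 0, 1]
    - [0.6, 2.7, 0, 0, 0, 0, 1]
    - [0.4, 1.7, 0, 0, 0, 0, 1]
    - [0, 0.5, 0, 0, 0, 0, 1]
    - [0, 0, 0, 0, 0, 0, 1]
    - [0, 0, 0, 0, 0, 0, 1]

```text
time: 22.92
tool_pos: [0.4816, 0.3034, 0.1985]
tool_rot: [0.0, 0.139, 0.99, -0.0]
contact_force: [0.3, -0.8, 0.5]
gripper_width: 0.997
grasp_force: 0.0
```

```bash
python3 - <<'E'
from plant import manip;from h import *
a=manip.grab_frame("top")["img"][140:340,180:580];b=manip.grab_frame("wrist")["img"]
cv2.imwrite("pics/w4.png",np.vstack([cv2.resize(a,(640,320)),cv2.resize(b[:400],(448,280)).copy() if 0 else cv2.copyMakeBorder(cv2.resize(b,(368,276)),0,0,0,272,cv2.BORDER_CONSTANT)]))
rel(manip.state(),(.482,.3045,.047))
E
```

```text
t 23.02 pos [0.4817 0.3028 0.1984] yaw(y axis) 73.9 w 1.0 gf 0.0
cm to [0.482  0.3045 0.047 ] [ 0.02  0.17 15.14]
```

View pics/w4.png

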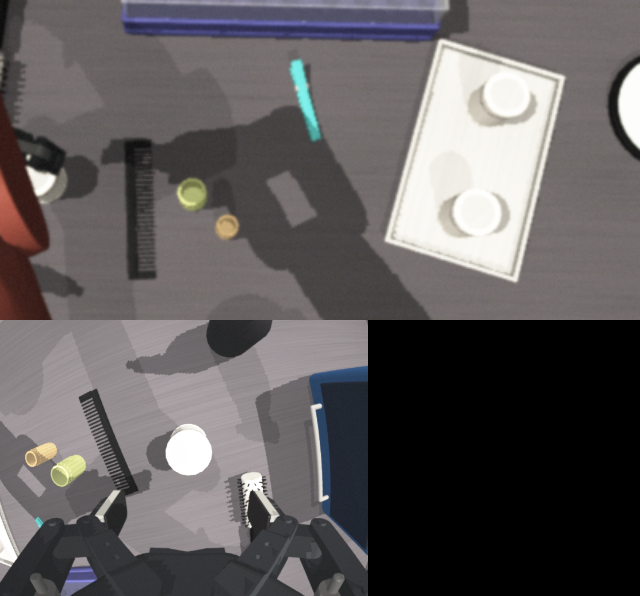

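Both light tins stand inside the tray at (507,95) and (477,212), and tin A is under the gripper. Picking A up.

Emit:
move_arm:
  rows:
    - [0, 0.15, 2, 0, 0, 0, 1]
    - [0, 0, 3, 0, 0, 0, 1]
    - [0, 0, 3, 0, 0, 0, 1]
    - [0, 0, 3, 0, 0, 0, 1]
    - [0, 0, 2, 0, 0, 0, 1]
    - [0, 0, 1.5, 0, 0, 0, 1]
    - [0, 0, 0.6, 0, 0, 0, 1]
    - [0, 0, 0, 0, 0, 0, 1]
    - [0, 0, 0, 0, 0, 0, 0.2]
    - [0, 0, 0, 0, 0, 0, -1]
    - [0, 0, 0, 0, 0, 0, -1]
    - [0, 0, 0, 0, 0, 0, -1]
    - [0, 0, 0, 0, 0, 0, -1]
    - [0, 0, 0, 0, 0, 0, -1]
    - [0, 0, 0, 0, 0, 0, -1]

```text
time: 24.27
tool_pos: [0.4835, 0.3057, 0.0496]
tool_rot: [0.002, 0.139, 0.99, 0.001]
contact_force: [-0.4, -2.6, 6.1]
gripper_width: 0.645
grasp_force: 64.9
```

Emit:
move_arm:
  rows:
    - [0, 0, -0.5, 0, 0, 0, -1]
    - [0, 0, -1, 0, 0, 0, -1]
    - [0, 0, -2, 0, 0, 0, -1]
    - [0, 0, -3, 0, 0, 0, -1]
    - [0, 0, -3, 0, 0, 0, -1]
    - [0, 0, -3, 0, 0, 0, -1]
    - [0, 0, -3, 0, 0, 0, -1]
    - [0, 0, -3, 0, 0, 0, -1]
    - [0, 0, -2.5, 0, 0, 0, -1]
    - [0, 0, -1.5, 0, 0, 0, -1]
    - [0, 0, -0.5, 0, 0, 0, -1]
    - [0, 0, 0, 0, 0, 0, -1]
    - [0, 0, 0, 0, 0, 0, -1]
    - [0, 0, 0, 0, 0, 0, -1]
    - [0, 0, 0, 0, 0, 0, -1]
    - [0, 0, 0, 0, 0, 0, -1]
    - [0, 0, 0, 0, 0, 0, -1]

```text
time: 25.68
tool_pos: [0.4817, 0.3052, 0.2761]
tool_rot: [-0.001, 0.139, 0.99, -0.001]
contact_force: [0.5, 0.4, -4.2]
gripper_width: 0.642
grasp_force: 64.8
```

```bash
python3 - <<'E'
from plant import manip;from h import *
weigh(manip,8);rel(manip.state())
a=manip.grab_frame("scene")["img"];b=manip.grab_frame("wrist")["img"]
cv2.imwrite("pics/fin.png",np.hstack([cv2.resize(a,(400,300)),cv2.resize(b,(400,300))]))
E
```

```text
F [ 0.01  0.02 -4.53] sd [0.46 0.47 0.45]
t 26.08 pos [0.482  0.3054 0.2774] yaw(y axis) 73.97 w 0.645 gf 64.8
```

View pics/fin.png

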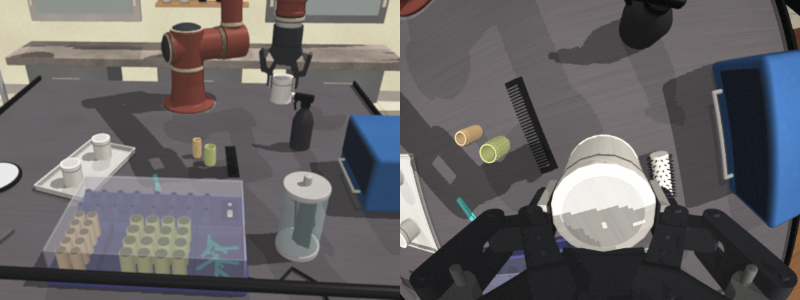

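The heavy tin reads 4.5 N and is held upright, its underside about 23 cm up. The other two tins stand on the tray and nothing else has moved.

```bash
python3 -c "
from plant import manip
print(manip.job_done())"
```

```text
the job is handed in; nothing more can be done
None
```

I lifted all three tins (4.5 N, 2.2 N and 1.6 N) and stood the two lighter ones upright on the tray. The heaviest is still in the gripper, upright and still, about 23 cm above the worktop; the job was handed in at about 26 s, and no verdict came back.

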